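# Slide the bottle shelf home along its runners

## Robot

A 6-joint arm with a two-finger parallel gripper is mounted at the origin on the work surface. World frame = base frame: x ahead of the robot, y to its left, z up, the work surface at z = 0. Lengths are in m, angles in rad, forces in N, time in s.
With the tool pointing down it reaches from about 0.25 to 0.85 m from the base axis. Payload 12.5 kg.
Tool frame: the origin (TCP) lies at the very end of the fingers, on their centre line; the grasp point (between the pads) lies 19 mm behind it; z points along the fingers, y is the line along which they close (so a half turn about z gives the same grasp; the last joint's range is limited). The gripper opens to 93 mm and grips with 3 to 60 N. Pads are 15 mm wide; open, the fingers measure 128 mm over their backs; the gripper's body (75 mm by 188 mm) begins 65 mm behind the grasp point.
Start: joints at [-0.085, 0.351, 1.652, -0, 1.139, -0.085], TCP at [0.55, 0, 0.187] pointing down, gripper open.
Joint ranges: [-2.75, 2.75], [-0.79, 2.1], [0.01, 2.65], [-1.57, 4.71], [0.07, 3.14], [-2.87, 2.87]. Speed limits (rad/s): [2.22, 2.22, 2.79, 3.14, 3.14, 3.14].

## Interface

Orientations are given as a unit quaternion [w, x, y, z].
In Python, from cell import r gives the robot as it stands. The module is installed in compiled form; this text tells all that it offers.
- The arm moves only by the shell command python3 -m jog 'ROWS' [FORCE]. ROWS is a JSON object of lists of equal length, an entry for each row: "travel": the shift along the tool's x, y, z in units of 0.8 m (1.0 is 0.8 m), a list of three; "turn": the turn about the tool's z in units of 60 degrees (1.0 is 60 degrees); "hand": the gripper's target within -1 to 1 (fully open at 1, half-way at 0, shut at -1). A call has 1 to 12 rows; each row is the pose to reach, as a shift and turn from the pose commanded when the call began, along the tool's axes at that moment; what a row does not reach only later rows make up. A row lasts 1/8 s, in which the tool goes at most 62.5 mm and 10.7 degrees, less where a joint would pass 70% of its speed; a pose out of reach is approached as far as the arm can. A call with a number of a shift or a turn outside -1 to 1 is refused whole. A call with a gripper value outside its range is refused whole. The fingers move at their own pace and stop on an object; FORCE is the grip in N (left out, the last holds). Time passes only in rows, so rows that repeat a pose let the fingers close. It gives the time, the measured TCP pose, the force, the opening and the grip force at its end, in the units of the state.
- r.observe(): the state, without advancing time (a new reading comes with each control period).
- r.read_camera(name): name is "scene" or "side" or "wrist"; returns the picture (420x560x3 uint8, red, green, blue); there is no depth.
- r.camera_model(name): a dict with "intrinsics" (3x3 intrinsics, pixels), "camera_from_world" (4x4, takes a point from world to camera coordinates); the wrist camera has in their place "T_tool_cam" (4x4, takes a point from camera to tool coordinates, whose origin is the TCP and whose axes are the flange's). Camera axes: x right, y down, z forward; pixel columns grow to the right and rows downward; lengths in m; the calibration is good to about 2 mm. A picture is of the moment at which its call begins: read the wrist's pose just before it. camera_model takes no time and is no camera call.
- r.hand_in(): hands the job in; it is judged then, once.
The state is a dict: "time": time; "qpos": joint angles; "qd": joint speeds; "effort": joint torques, N m; "ee_pos": TCP position; "eef_rot": TCP orientation; "contact_force": force on the tool from outside, world axes, zero at the start; "torque": the same for the moment, N m; "finger_gap": finger opening in m; "grasp_force": force on a finger pad.
Only numpy, scipy, OpenCV 4.12 (cv2) and the standard library are available. Lean on these libraries where they do the work, as an engineer would, in place of code of your own. Each camera call takes 0.05 s, during which the arm holds its last target. There are 200 camera calls.

## Task

The little bottle shelf of the perfumer's desk rack has been slid aside to get at the scent strips in the well below it. With the fingertips, push it gently back along its runners over the well, without forcing it, until you feel it drop into its notches and it lies flat on the runners, its three bottles still standing on it. Pick up and lift nothing, and leave the other things on the desk where they are.

Things in the scene. Friction and masses are not known exactly. Their poses are not given: they have to be found in the camera images.
- rack: Fixed pale wooden desk rack, 150 x 440 mm, 58 mm high, open on top: two level runners along its y axis, each 22 mm wide (44 to 66 mm either side of the middle), over two wells: scent strips lie in the -y well, pipettes in the +y one. Origin at the middle of its underside, on the desk; z up. The shelf's home is at its -y end.
- shelf: Loose brown wooden bottle shelf, about 0.3 kg, on the runners, long way along them: board 116 x 220 x 12 mm, a lip 14 mm high and 8 mm thick across each end, brass side rods, guide strips below that keep it straight (1.5 mm play a side). Origin: middle of the board's underside; axes as the rack's. It starts 60 to 150 mm from home on the +y side; a push of about 1.5 to 7 N slides it.
- shelf_cleats (a point): Under the shelf, midway between its leading pair of cleats, at their foot (7 mm below the board, shelf y = -90 mm). These cleats are 30 mm long along y; a second pair at shelf y = +90 mm is 14 mm long. While the cleats ride on the runners the board's underside is 65 mm above the desk; once they have dropped into the notches it lies on the runners at 58 mm.
- shelf_end (a point): Middle of the shelf's +y end face, the end to push on: 110 mm from the shelf's origin, 6 mm above the board's underside. The flat face, board and lip together, is 116 mm wide and reaches from the board's underside to 26 mm above it. The space beyond it over the runners is free.
- home (a point): Where the shelf's origin lies when it is home: 58 mm above the desk, level with the runner tops, at y = -100 mm of the rack; axes as the rack's. Each runner has two square notches, 9 mm deep: 34 mm long at rack y = -190 mm, 18 mm long at rack y = -10 mm. The cleats fit with 2 mm free fore and aft, and the notch walls stop the shelf at home.
- bottle_a: One of three like amber glass bottles with black cap, 27 mm across, 56 mm tall, 40 g, standing loose on the shelf's board (the one nearest the -y end). Origin at the middle of its foot.
- bottle_b: One of three like amber glass bottles with black cap, 27 mm across, 56 mm tall, 40 g, standing loose on the shelf's board (the middle one). Origin at the middle of its foot.
- bottle_c: One of three like amber glass bottles with black cap, 27 mm across, 56 mm tall, 40 g, standing loose on the shelf's board (the one nearest the +y end, about 100 mm from the end face that is pushed). Origin at the middle of its foot.
- flask: Small conical glass flask, 62 mm across, 75 mm tall, near the rack; leave alone. Origin at the middle of its foot.
- beaker: Small glass beaker, 52 mm across, 60 mm tall, near the rack; leave alone. Origin at the middle of its foot.
- dropper: Amber dropper bottle with rubber bulb, 34 mm across, 85 mm tall, near the rack; leave alone. Origin at the middle of its foot.
- jar: Wide amber jar with black lid, 72 mm across, 75 mm tall, to the right of the rack; leave alone. Origin at the middle of its foot.
- tray: Empty low wooden tray, 120 x 160 x 22 mm, to the right of the rack; leave alone. Origin at the middle of its underside.

How it is judged:
On the way, in this order (a step that is already met when the one before it is completed fails the run):
1. the fingers push the shelf along its runners, still riding on them, to within 50 mm of home (contact force between the fingers and shelf above 0.2 N and y of shelf in the frame of home below 0.05 m and z of shelf in the frame of home above 0.0045 m), for 0.04 s.
2. the shelf has dropped into its notches (z of shelf in the frame of home below 0.0025 m and y of shelf in the frame of home between -0.005 and 0.005 m), for 0.2 s.
At the end, for the whole second after the job is handed in: The shelf lies at home: its origin within 4 mm across, 5 mm along and 2.5 mm in height of the home point, level within 0.02 rad and at rest; all three bottles stand upright (0.12 rad) on its board; flask, beaker, dropper, jar and tray are upright and within 30 mm of where they were (all of step 2 and x of shelf in the frame of home between -0.004 and 0.004 m and z of shelf in the frame of home above -0.0025 m and angle between shelf's own z axis and vertical below 0.02 rad and linear speed of shelf below 0.01 m/s and angle between each of bottle_a, bottle_b, bottle_c's own z axis and vertical below 0.12 rad and x of bottle_a in the frame of shelf between -0.058 and 0.058 m and y of bottle_a in the frame of shelf between -0.11 and 0.11 m and z of bottle_a in the frame of shelf between 0.008 and 0.016 m and x of bottle_b in the frame of shelf between -0.058 and 0.058 m and y of bottle_b in the frame of shelf between -0.11 and 0.11 m and z of bottle_b in the frame of shelf between 0.008 and 0.016 m and x of bottle_c in the frame of shelf between -0.058 and 0.058 m and y of bottle_c in the frame of shelf between -0.11 and 0.11 m and z of bottle_c in the frame of shelf between 0.008 and 0.016 m and distance of each of flask, beaker, dropper, jar, tray from where it was at the start of the episode below 0.03 m and angle between each of flask, beaker, dropper, jar, tray's own z axis and vertical below 0.2 rad); the robot touches nothing.
It fails at once if the shelf is lifted more than 8 mm off the runners or tipped by more than 0.12 rad (z of shelf in the frame of home above 0.015 m or angle between shelf's own z axis and vertical above 0.12 rad).
It fails at once if the shelf is forced: pushed with more than 45 N (contact force between the fingers and shelf above 45 N).
It fails at once if a bottle is lifted off the shelf or knocked over (z of any of bottle_a, bottle_b, bottle_c in the frame of shelf above 0.022 m or angle between any of bottle_a, bottle_b, bottle_c's own z axis and vertical above 0.35 rad).
It fails at once if another thing on the desk is moved by more than 30 mm, lifted or tipped (distance of any of flask, beaker, dropper, jar, tray from where it was at the start of the episode above 0.03 m or angle between any of flask, beaker, dropper, jar, tray's own z axis and vertical above 0.3 rad).
It also fails if it takes over 40 s, if anything falls off the work surface, if the arm or the gripper's body presses on something with over 40 N, if the wrist force passes 120 N, or if a joint passes its speed limit or range.

## Working session

There is one attempt and no reset: what is moved stays moved. The work goes in short steps, Python scripts to look and compute and a shell command to move; the robot and the scene stay as the last step left them, time stands still between calls to the robot, and variables do not carry over. Pictures are saved under pics/ and viewed, at most 10 in all, crops included, and the job is handed in when it is done.

```bash
mkdir -p pics
python3 - <<'E'
from cell import r
import cv2,numpy as np
s=r.observe();print(s['time'],s['ee_pos'],s['eef_rot'],s['contact_force'],s['finger_gap'])
for n in('scene','side'):
    cv2.imwrite(f'pics/{n}0.png',r.read_camera(n)[:,:,::-1])
    m=r.camera_model(n);print(n,np.round(m['intrinsics'],1).tolist(),np.round(m['camera_from_world'],3).tolist())
E
```

```text
0.0 [5.49620550e-01 4.61358373e-05 1.86211311e-01] [-4.44809482e-04  7.07117787e-01  7.07095538e-01 -3.71069374e-04] [ 0.69525569 -0.21532017 -0.70554297] 0.09297299313210315
scene [[401.0, 0.0, 279.3], [0.0, 401.0, 213.2], [0.0, 0.0, 1.0]] [[-0.787, 0.617, 0.016, 0.528], [0.389, 0.515, -0.764, -0.117], [-0.479, -0.595, -0.645, 1.136], [0.0, 0.0, 0.0, 1.0]]
side [[444.8, 0.0, 279.7], [0.0, 444.8, 210.6], [0.0, 0.0, 1.0]] [[-0.861, -0.508, -0.003, 0.425], [-0.277, 0.474, -0.836, 0.274], [0.426, -0.719, -0.549, 0.582], [0.0, 0.0, 0.0, 1.0]]
```

View pics/scene0.png

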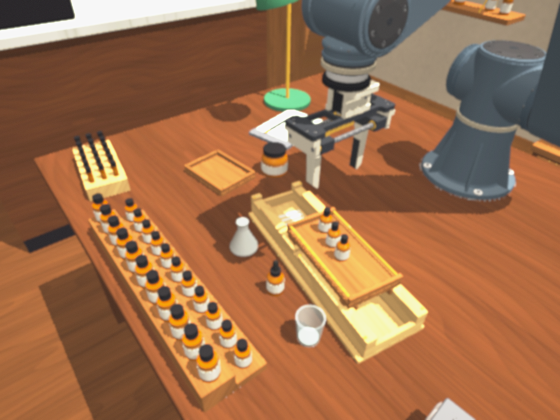

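View pics/side0.png

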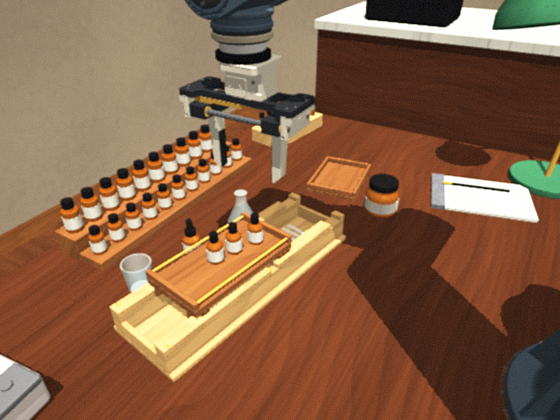

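Run:
```python
import cv2
a=cv2.imread('pics/scene0.png')[170:360,240:430];cv2.imwrite('pics/s1.png',cv2.resize(a,None,fx=3.15,fy=3.15,interpolation=2))
a=cv2.imread('pics/side0.png')[190:370,105:355];cv2.imwrite('pics/d1.png',cv2.resize(a,None,fx=3.2,fy=3.2,interpolation=2))
```

```text
(no output)
```

View pics/s1.png

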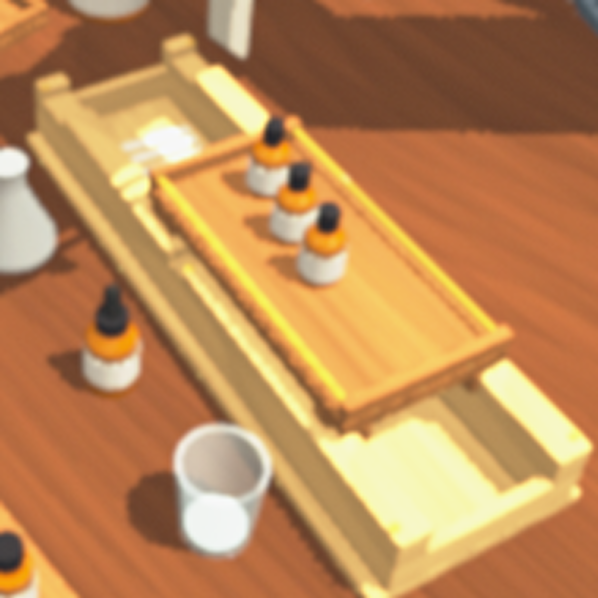

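View pics/d1.png

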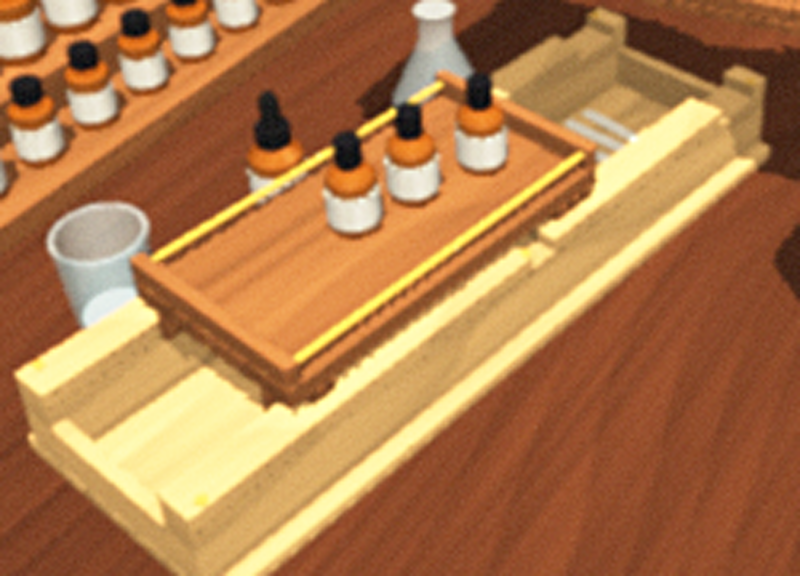

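```bash
cat > h.py <<'E'
from cell import r
import numpy as np
def cast(n,uv,z):
    m=r.camera_model(n);T=np.array(m['camera_from_world']);K=np.array(m['intrinsics'])
    R=T[:3,:3];c=-R.T@T[:3,3];d=R.T@np.linalg.solve(K,[*uv,1]);return (c+d*(z-c[2])/d[2])
E
python3 - <<'E'
from h import *
S=lambda p:(p[0]/3.15+240,p[1]/3.15+170)
D=lambda p:(p[0]/3.2+105,p[1]/3.2+190)
for nm,z,a,b in [('+yfar',.091,(342,406),(135,258)),('+ynear',.091,(510,333),(292,368)),('-yfar',.091,(153,175),(440,75)),('-ynear',.091,(293,120),(595,150)),('rack+y far',.058,(395,550),(20,375)),('rack+y near',.058,(588,450),(175,515))]:
    print(nm,np.round(cast('scene',S(a),z),4)[:2],np.round(cast('side',D(b),z),4)[:2])
E
```

```text
+yfar [0.6459 0.1553] [0.6421 0.155 ]
+ynear [0.5329 0.1772] [0.5284 0.174 ]
-yfar [ 0.6101 -0.0492] [ 0.6051 -0.053 ]
-ynear [ 0.4987 -0.0351] [ 0.4915 -0.0349]
rack+y far [0.6684 0.2209] [0.6609 0.219 ]
rack+y near [0.5376 0.2437] [0.5401 0.2428]
```

```bash
python3 -m jog '{"travel":[[0.05,0.01,0],[0.1,0.02,0],[0.15,0.035,0],[0.2,0.045,0],[0.248,0.054,0],[0.248,0.054,0],[0.248,0.054,0]],"turn":[0.04,0.08,0.12,0.167,0.167,0.167,0.167],"hand":[0,0,0,0,0,0,0]}'
python3 - <<'E'
from cell import r
import cv2,numpy as np
s=r.observe();print(s['time'],s['ee_pos'],s['eef_rot'],s['contact_force'],s['finger_gap'])
cv2.imwrite('pics/w1.png',r.read_camera('wrist')[:,:,::-1])
m=r.camera_model('wrist');print(m)
E
```

```text
time: 0.98
ee_pos: [0.5929, 0.1978, 0.1864]
eef_rot: [-0.0, 0.766, 0.643, -0.0]
contact_force: [0.0, 0.7, -0.3]
finger_gap: 0.0464
grasp_force: 0.0
0.975 [0.59290462 0.19783535 0.18637877] [-6.35813734e-05  7.66123932e-01  6.42692724e-01 -4.23795864e-04] [ 0.01935728  0.70631873 -0.29170637] 0.04641247745157567
{'intrinsics': array([[346.86831144,   0.        , 283.0724422 ],
       [  0.        , 346.86831144, 209.99896362],
       [  0.        ,   0.        ,   1.        ]]), 'T_tool_cam': array([[-4.39806629e-04, -9.69579574e-01, -2.44775932e-01,
         6.67411815e-02],
       [ 9.99999794e-01, -5.41035261e-04,  3.46317543e-04,
         1.56761192e-04],
       [-4.68214826e-04, -2.44775729e-01,  9.69579612e-01,
        -1.97099848e-01],
       [ 0.00000000e+00,  0.00000000e+00,  0.00000000e+00,
         1.00000000e+00]])}
```

View pics/w1.png

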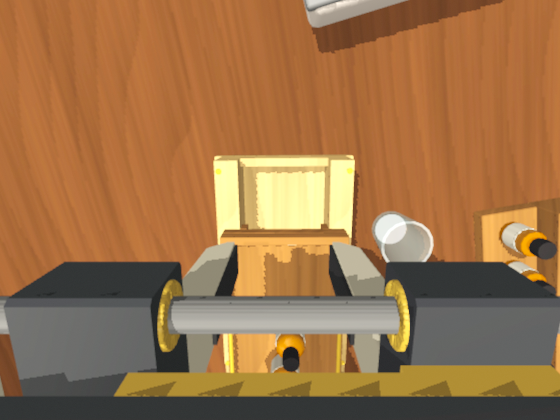

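Run:
```python
from cell import r
import numpy as np
m=r.camera_model('wrist');K=m['intrinsics'];T=m['T_tool_cam']
for uv,z in [((222,232),.091),((349,232),.091),((216,157),.058),((353,157),.058)]:
    d=T[:3,:3]@np.linalg.solve(K,[*uv,1]);c=T[:3,3];zt=.1864-z
    print(uv,np.round(c+d*(zt-c[2])/d[2],4))
```

```text
(222, 232) [-0.0271 -0.0537  0.0954]
(349, 232) [-0.0272  0.0585  0.0954]
(216, 157) [ 0.0355 -0.0622  0.1284]
(353, 157) [0.0355 0.0655 0.1284]
```

```bash
python3 -m jog '{"travel":[[0,0.002,0.04],[0,0.002,0.08],[0,0.002,0.12],[0,0.002,0.145],[0,0.002,0.145],[-0.008,0.002,0.145],[-0.016,0.002,0.145],[-0.022,0.002,0.145],[-0.025,0.002,0.145],[-0.028,0.002,0.145]],"turn":[0,0,0,0,0,0,0,0,0,0],"hand":[0,0,0,0,0,0,0,0,0,0]}'
```

```text
time: 2.28
ee_pos: [0.5909, 0.176, 0.0709]
eef_rot: [0.0, 0.766, 0.643, 0.0]
contact_force: [-0.3, 0.5, 0.4]
finger_gap: 0.046
grasp_force: 0.0
```

```bash
python3 -m jog '{"travel":[[-0.003,0,0],[-0.006,0,0],[-0.009,0,0],[-0.012,0,0],[-0.015,0,0],[-0.018,0,0],[-0.021,0,0],[-0.024,0,0]],"turn":[0,0,0,0,0,0,0,0],"hand":[0,0,0,0,0,0,0,0]}'
```

```text
time: 3.28
ee_pos: [0.5875, 0.157, 0.0707]
eef_rot: [-0.0, 0.766, 0.643, -0.0]
contact_force: [-0.5, 0.7, 0.3]
finger_gap: 0.0469
grasp_force: 0.0
```

Run:
```python
from cell import r
import cv2,numpy as np
a=r.read_camera('wrist');b=r.read_camera('side')[130:370,85:365]
cv2.imwrite('pics/c2.png',np.hstack([a[100:],cv2.resize(b,(373,320))])[:,:,::-1][:, 150:])
print(r.observe()['contact_force'])
```

```text
[0.21189013 0.17651109 0.71335915]
```

View pics/c2.png

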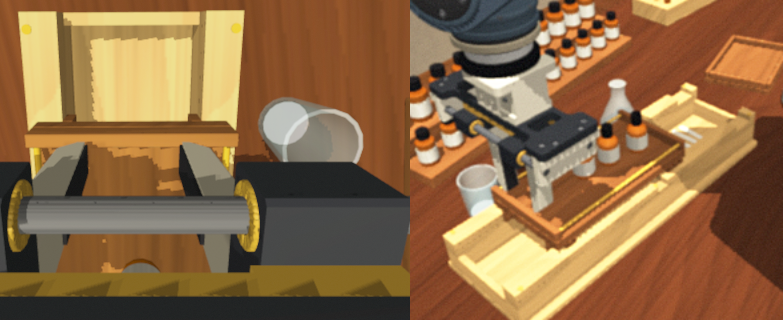

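Run:
```python
from cell import r
import cv2,numpy as np
a=r.read_camera('side');s=r.observe();print(s['time'],s['contact_force'],s['ee_pos'])
b=r.read_camera('scene')
a=np.ascontiguousarray(a);b=np.ascontiguousarray(b)
c,sn=np.cos(np.radians(10)),np.sin(np.radians(10));ty=np.array([c,-sn,0])
def pr(n,p):
    m=r.camera_model(n);q=m['camera_from_world']@np.append(p,1);u=m['intrinsics']@q[:3];return u[:2]/u[2]
def crop(n,im,x,y):
    z=cv2.resize(im[y:y+110,x:x+130],None,fx=3,fy=3,interpolation=2)
    for k in(-.023,.023):
        u=pr(n,s['ee_pos']+k*ty);cv2.circle(z,tuple(int(v) for v in (u-[x,y])*3),3,(0,0,255),-1);print(n,k,u)
    return z
cv2.imwrite('pics/c3.png',np.hstack([crop('side',a,130,220),crop('scene',b,300,210)])[:,:,::-1])
```

```text
3.425 [-0.10270907  0.58395725 -0.30509645] [0.5875534  0.15707806 0.07076781]
side -0.023 [184.24932907 300.38168626]
side 0.023 [165.26562907 286.66783165]
scene -0.023 [381.01962846 285.9135356 ]
scene 0.023 [360.454519   295.30314819]
```

View pics/c3.png

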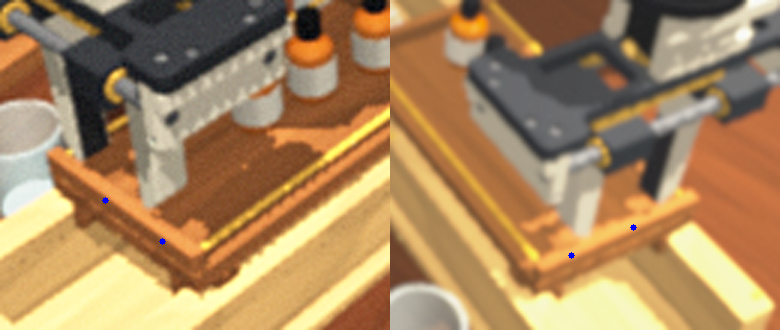

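Run:
```python
from h import *
import cv2
def tri(a,b):
    P=[(lambda m:m['intrinsics']@m['camera_from_world'][:3])(r.camera_model(n)) for n in('scene','side')]
    X=cv2.triangulatePoints(P[0],P[1],np.array(a,float).reshape(2,1),np.array(b,float).reshape(2,1)).ravel();return X[:3]/X[3]
print('near',tri((388,277),(184,289)));print('far',tri((363,288),(160,272)))
print('lip far',tri((342/3.15+240,406/3.15+170),(135/3.2+105,258/3.2+190)),'lip near',tri((510/3.15+240,333/3.15+170),(292/3.2+105,368/3.2+190)))
```

```text
near [0.55927187 0.1648067  0.09765692]
far [0.61412671 0.15584624 0.09938028]
lip far [0.64417299 0.15373453 0.08873514] lip near [0.5297118  0.17427627 0.0887866 ]
```

```bash
python3 -m jog '{"travel":[[0,0,-0.012],[0.02,0,-0.015],[0.045,0,-0.015],[0.06,0,-0.015],[0.06,0,0.0],[0.06,0,0.01],[0.06,0,0.02],[0.06,0,0.02]],"turn":[0,0,0,0,0,0,0,0],"hand":[-0.2,-0.4,-0.4,-0.4,-0.4,-0.4,-0.4,-0.4]}'
python3 - <<'E'
from cell import r
import cv2,numpy as np
a=r.read_camera('side');b=r.read_camera('scene');s=r.observe();print(s['time'],s['contact_force'],s['ee_pos'])
a=np.ascontiguousarray(a);b=np.ascontiguousarray(b)
def pr(n,p):
    m=r.camera_model(n);q=m['camera_from_world']@np.append(p,1);u=m['intrinsics']@q[:3];return u[:2]/u[2]
def crop(n,im,x,y):
    z=cv2.resize(im[y:y+130,x:x+130],None,fx=3,fy=3,interpolation=2)
    for k in(0,.027):
        u=pr(n,s['ee_pos']+[0,0,k]);cv2.circle(z,tuple(int(v) for v in (u-[x,y])*3),3,(0,0,255),-1)
    return z
cv2.imwrite('pics/c4.png',np.hstack([crop('side',a,110,220),crop('scene',b,310,210)])[:,:,::-1])
E
```

```text
time: 4.47
ee_pos: [0.5954, 0.204, 0.0538]
eef_rot: [-0.0, 0.766, 0.642, -0.001]
contact_force: [-0.7, 0.6, 0.2]
finger_gap: 0.0281
grasp_force: 0.0
4.575 [ 0.23153184 -0.40841868  0.25525916] [0.59599267 0.20424831 0.05478973]
```

View pics/c4.png

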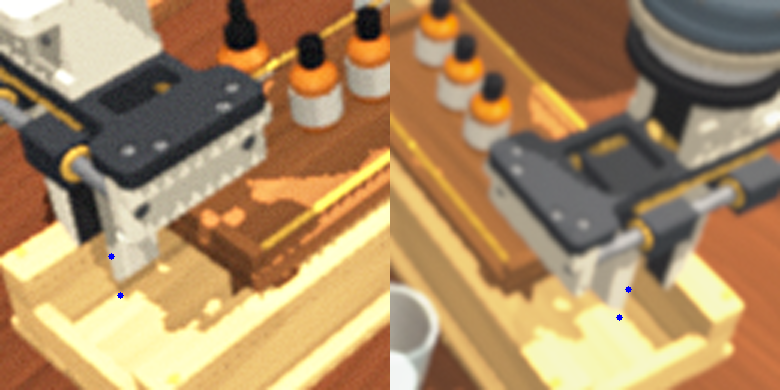

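```bash
python3 -m jog '{"travel":[[0,0,0.006],[0,0,0.012],[0,0,0.012],[-0.01,0,0.012],[-0.02,0,0.012],[-0.03,0,0.012],[-0.034,0,0.012],[-0.037,0,0.012],[-0.04,0,0.012],[-0.043,0,0.012],[-0.046,0,0.012]],"turn":[0,0,0,0,0,0,0,0,0,0,0],"hand":[-0.4,-0.4,-0.4,-0.4,-0.4,-0.4,-0.4,-0.4,-0.4,-0.4,-0.4]}'
```

```text
time: 5.95
ee_pos: [0.5895, 0.1683, 0.0452]
eef_rot: [-0.0, 0.766, 0.643, 0.0]
contact_force: [-0.2, 1.9, 1.1]
finger_gap: 0.0282
grasp_force: 1.4
```

```bash
python3 -m jog '{"travel":[[-0.003,0,0],[-0.006,0,0],[-0.009,0,0],[-0.012,0,0],[-0.015,0,0],[-0.018,0,0],[-0.021,0,0],[-0.024,0,0],[-0.027,0,0],[-0.03,0,0],[-0.033,0,0],[-0.036,0,0]],"turn":[0,0,0,0,0,0,0,0,0,0,0,0],"hand":[-0.4,-0.4,-0.4,-0.4,-0.4,-0.4,-0.4,-0.4,-0.4,-0.4,-0.4,-0.4]}'
python3 - <<'E'
from cell import r
import cv2,numpy as np
cv2.imwrite('pics/c5.png',r.read_camera('side')[120:370,85:365,::-1])
E
```

```text
time: 7.45
ee_pos: [0.5845, 0.1398, 0.0452]
eef_rot: [0.0, 0.766, 0.643, 0.0]
contact_force: [1.2, 4.8, 3.7]
finger_gap: 0.0279
grasp_force: 2.2
```

View pics/c5.png

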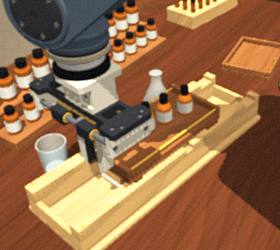

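```bash
python3 -m jog '{"travel":[[-0.003,0,0],[-0.006,0,0],[-0.009,0,0],[-0.012,0,0],[-0.015,0,0],[-0.018,0,0],[-0.021,0,0],[-0.024,0,0],[-0.027,0,0],[-0.03,0,0],[-0.033,0,0],[-0.036,0,0]],"turn":[0,0,0,0,0,0,0,0,0,0,0,0],"hand":[-0.4,-0.4,-0.4,-0.4,-0.4,-0.4,-0.4,-0.4,-0.4,-0.4,-0.4,-0.4]}'
```

```text
time: 9.0
ee_pos: [0.5794, 0.1113, 0.0451]
eef_rot: [0.0, 0.766, 0.643, -0.0]
contact_force: [2.3, 4.8, 4.1]
finger_gap: 0.0279
grasp_force: 2.4
```

```bash
python3 -m jog '{"travel":[[-0.003,0,0],[-0.006,0,0],[-0.009,0,0],[-0.012,0,0],[-0.015,0,0],[-0.018,0,0],[-0.021,0,0],[-0.024,0,0],[-0.027,0,0],[-0.03,0,0],[-0.033,0,0],[-0.036,0,0]],"turn":[0,0,0,0,0,0,0,0,0,0,0,0],"hand":[-0.4,-0.4,-0.4,-0.4,-0.4,-0.4,-0.4,-0.4,-0.4,-0.4,-0.4,-0.4]}'
```

```text
time: 10.5
ee_pos: [0.5744, 0.083, 0.0451]
eef_rot: [0.0, 0.766, 0.643, 0.0]
contact_force: [2.0, 5.0, 3.1]
finger_gap: 0.0281
grasp_force: 2.5
```

```bash
python3 -m jog '{"travel":[[-0.003,0,0],[-0.006,0,0],[-0.009,0,0],[-0.012,0,0],[-0.015,0,0],[-0.018,0,0],[-0.021,0,0],[-0.024,0,0],[-0.027,0,0],[-0.03,0,0],[-0.033,0,0],[-0.036,0,0]],"turn":[0,0,0,0,0,0,0,0,0,0,0,0],"hand":[-0.4,-0.4,-0.4,-0.4,-0.4,-0.4,-0.4,-0.4,-0.4,-0.4,-0.4,-0.4]}'
```

```text
time: 12.0
ee_pos: [0.5694, 0.0546, 0.0451]
eef_rot: [0.0, 0.766, 0.643, 0.0]
contact_force: [1.1, 4.6, 4.3]
finger_gap: 0.028
grasp_force: 2.5
```

```bash
python3 -m jog '{"travel":[[-0.002,0,0],[-0.004,0,0],[-0.006,0,0],[-0.008,0,0],[-0.01,0,0],[-0.012,0,0],[-0.014,0,0],[-0.016,0,0]],"turn":[0,0,0,0,0,0,0,0],"hand":[-0.4,-0.4,-0.4,-0.4,-0.4,-0.4,-0.4,-0.4]}'
```

```text
time: 13.0
ee_pos: [0.5672, 0.0421, 0.0451]
eef_rot: [0.0, 0.766, 0.643, 0.0]
contact_force: [2.6, 4.2, 3.7]
finger_gap: 0.0275
grasp_force: 2.6
```

```bash
python3 -m jog '{"travel":[[-0.0015,0,0],[-0.003,0,0],[-0.0045,0,0],[-0.006,0,0]],"turn":[0,0,0,0],"hand":[-0.4,-0.4,-0.4,-0.4]}'
```

```text
time: 13.5
ee_pos: [0.5663, 0.0374, 0.0451]
eef_rot: [-0.0, 0.766, 0.643, -0.0]
contact_force: [1.3, 5.2, 3.9]
finger_gap: 0.0278
grasp_force: 2.5
```

```bash
python3 -m jog '{"travel":[[-0.0015,0,0],[-0.003,0,0],[-0.0045,0,0]],"turn":[0,0,0],"hand":[-0.4,-0.4,-0.4]}'
```

```text
time: 13.88
ee_pos: [0.5652, 0.0336, 0.0448]
eef_rot: [-0.0, 0.766, 0.643, -0.001]
contact_force: [1.3, 4.1, 1.4]
finger_gap: 0.0276
grasp_force: 1.5
```

```bash
python3 -m jog '{"travel":[[-0.001,0,0],[-0.002,0,0],[-0.003,0,0]],"turn":[0,0,0],"hand":[-0.4,-0.4,-0.4]}'
```

```text
time: 14.25
ee_pos: [0.565, 0.0314, 0.0449]
eef_rot: [-0.0, 0.766, 0.643, -0.0]
contact_force: [-0.0, 1.8, -0.9]
finger_gap: 0.0277
grasp_force: 0.9
```

```bash
python3 -m jog '{"travel":[[-0.001,0,0],[-0.001,0,0]],"turn":[0,0],"hand":[-0.4,-0.4]}'
```

```text
time: 14.5
ee_pos: [0.565, 0.0307, 0.045]
eef_rot: [-0.0, 0.766, 0.643, -0.0]
contact_force: [-0.7, 2.6, -0.7]
finger_gap: 0.0279
grasp_force: 1.0
```

```bash
python3 -m jog '{"travel":[[-0.001,0,0],[-0.001,0,0]],"turn":[0,0],"hand":[-0.4,-0.4]}'
```

```text
time: 14.75
ee_pos: [0.565, 0.0307, 0.0451]
eef_rot: [-0.0, 0.766, 0.643, 0.0]
contact_force: [0.7, 8.0, -2.4]
finger_gap: 0.0277
grasp_force: 3.5
```

```bash
python3 -m jog '{"travel":[[-0.001,0,0],[-0.001,0,0]],"turn":[0,0],"hand":[-0.4,-0.4]}'
```

```text
time: 15.0
ee_pos: [0.5649, 0.0306, 0.0451]
eef_rot: [-0.001, 0.766, 0.643, 0.001]
contact_force: [1.6, 12.1, -2.3]
finger_gap: 0.0278
grasp_force: 6.1
```

The arm no longer advances and the force is rising, so the shelf is against the notch wall. I'll back off and then check.

```bash
python3 -m jog '{"travel":[[0.005,0,0],[0.015,0,0],[0.03,0,0],[0.05,0,0],[0.07,0,0],[0.09,0,-0.03],[0.1,0,-0.08],[0.1,0,-0.13],[0.1,0,-0.15],[0.1,0,-0.15]],"turn":[0,0,0,0,0,0,0,0,0,0],"hand":[-0.4,-0.4,-0.4,-0.4,-0.4,-0.4,-0.4,-0.4,-0.4,-0.4]}'
python3 - <<'E'
from cell import r
import cv2,numpy as np
a=r.read_camera('side')[130:370,95:375];b=r.read_camera('scene')[170:370,235:435]
cv2.imwrite('pics/c6.png',np.hstack([cv2.resize(a,(448,384)),cv2.resize(b,(352,384))])[:,:,::-1]);print(r.observe()['contact_force'])
E
```

```text
time: 16.25
ee_pos: [0.5791, 0.1083, 0.1653]
eef_rot: [0.0, 0.766, 0.643, 0.0]
contact_force: [-0.6, -0.7, -0.5]
finger_gap: 0.0278
grasp_force: 0.0
[-0.17895752 -0.93675414 -0.21403521]
```

View pics/c6.png

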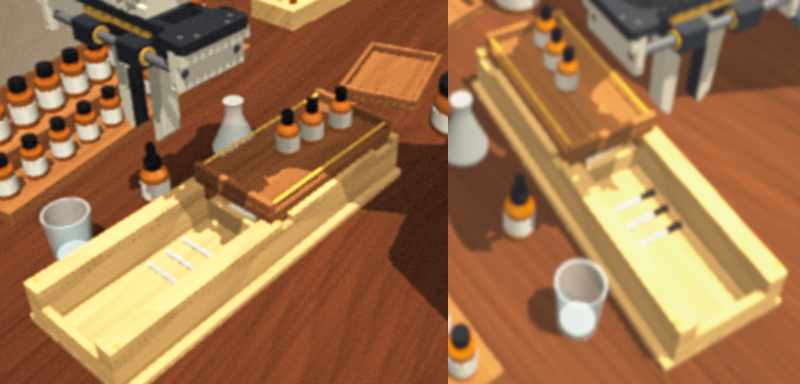

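Run:
```python
from h import *
import cv2
def tri(a,b):
    P=[(lambda m:m['intrinsics']@m['camera_from_world'][:3])(r.camera_model(n)) for n in('scene','side')]
    X=cv2.triangulatePoints(P[0],P[1],np.array(a,float).reshape(2,1),np.array(b,float).reshape(2,1)).ravel();return X[:3]/X[3]
S=lambda x,y:((x-448)/1.76+235,y/1.92+170);D=lambda x,y:(95+x/1.6,130+y/1.6)
f=tri(S(567,150),D(197,167));n=tri(S(655,113),D(272,207));print(f,n)
o=(f+n)/2;rc=np.array([.563,.0151]);e=o[:2]-rc;print('end along rack (home 0.010):',e@[.174,.985])
```

```text
[0.61856399 0.0058252  0.07522746] [0.50417985 0.02963705 0.08143432]
end along rack (home 0.010): 0.0023083684200308017
```

```bash
python3 -c "
from cell import r
print(r.hand_in())"
```

```text
the job is handed in; nothing more can be done
None
```

I pushed the shelf back along the runners until it dropped and came up against the notch walls (about 12 N). The last pictures show it flat at home with all three bottles standing and the other desk things apparently untouched; the job is handed in, but it returned no verdict, and my rough position check was only good to about 8 mm along the rack.

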